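# Sweep visitor badge clips into the return tray

## Robot

A 6-joint arm with a two-finger parallel gripper is mounted at the origin on the work surface. World frame = base frame: x ahead of the robot, y to its left, z up, the work surface at z = 0. Lengths are in m, angles in rad, forces in N, time in s.
With the tool pointing down it reaches from about 0.375 to 0.9 m from the base axis. Payload 3.1 kg.
Tool frame: the origin (TCP) lies on the centre line of the jaws, within the pads' length; the fingertips stand 19 mm ahead of it and the grasp point (between the pads) is the TCP; y points along the fingers, x is the direction in which the jaws open and shut, and the axes are right-handed (so a half turn about y gives the same grasp; the last joint's range is limited). The gripper opens to 85 mm and grips with 20 to 120 N. Pads are 22 mm wide; open, the fingers measure 114 mm over their backs; the gripper's body (76 mm by 85 mm) begins 54 mm behind the grasp point. The pads swing forward as they close: fully open they stand 13 mm farther back than shut.
Start: joints at [-1.306, 0.527, 1.433, -0, 1.181, -0.178], TCP at [0.268, -0.565, 0.25] pointing down, gripper open.
Joint ranges: [-3.08, 3.08], [-0.75, 2.2], [0.22, 2.44], [-1.43, 4.57], [0, 2.65], [-2.85, 2.85]. Speed limits (rad/s): [2.79, 2.79, 3.14, 3.14, 3.14, 3.14].

## Interface

Orientations are given as a unit quaternion [x, y, z, w].
In Python, from station import * gives the robot as it stands.
- The arm moves only by the tool step_arm, never from a script. Its argument "moves" is a list of rows, each a list of 7 numbers: the turn, a rotation vector about the tool's x, y, z in rad, then the shift along the tool's x, y, z in cm, then the closure, from -1 (fully open) to 1 (shut). A call has 1 to 12 rows; each row is the pose to reach, as a shift and turn from the pose measured when the call began, along the tool's axes at that moment; what a row does not reach only later rows make up. A row lasts 1/8 s, in which the tool goes at most 62.5 mm and 10.7 degrees, less where a joint would pass 70% of its speed; a pose out of reach is approached as far as the arm can. A call with a gripper value outside its range is refused whole. The fingers move at their own pace and stop on an object; "grip_force" is the grip in N (left out, the last holds). Time passes only in rows, so rows that repeat a pose let the fingers close. It gives the time, the measured TCP pose, the force and the opening at its end, in the units of the state.
- sense(): the state, without advancing time (a new reading comes with each control period).
- snapshot(name): name is "scene" or "top"; returns a dict with "frame" (420x560x3 uint8, red, green, blue), "z_map" (420x560 float32, m along the optical axis (not along the pixel's ray), 0 where there is no reading), "vfov" (degrees; the focal length in pixels is half the picture's height over the tangent of half this angle, whatever the lens; pixels are square), "cx", "cy" (the principal point, pixels), "xyz" and "orientation" of the camera in the world. Camera axes: x right, y down, z forward; pixel columns grow to the right and rows downward; lengths in m; the calibration is good to about 2 mm. A picture is of the moment at which its call begins.
- sign_off(): hands the job in, once; it reports no verdict.
The state is a dict: "t": time; "q": joint angles; "qd": joint speeds; "tau": joint torques, N m; "tcp_pos": TCP position; "tool_rot": TCP orientation; "force": force on the tool from outside, world axes, zero at the start; "ft_torque": the same for the moment, N m; "finger_gap": opening from 0.0 (shut) to 1.0 (fully open).
Only numpy, scipy, OpenCV 4.12 (cv2) and the standard library are available. Lean on these libraries where they do the work, as an engineer would, in place of code of your own. Each camera call takes 0.05 s, during which the arm holds its last target.

## Task

Two visitor badge clips have been left on the granite ledge: with closed fingers, push each of them along the ledge through the open front of the low three-sided aluminium tray until it lies well inside, clear of the front edge. Only slide the clips, never lift them, and leave the key fob that lies beside them, the paperweight, the stapler and the desk bell where they are. Finish with the hand clear of everything.

Things in the scene. Friction and masses are not known exactly. Their poses are not given: they have to be found in the camera images.
- tray: Low aluminium tray fixed to the ledge (z = 0), walled on three sides and open at the front, towards the robot. Origin: the middle of the open front, at ledge height; its x points level into the tray, y along the open front, z up. Inside it is 120 mm deep (x 0 to 0.12) and 280 mm wide (y -0.14 to 0.14); walls 6 mm thick, 20 mm high. No floor step: the grey mat inside is flush with the ledge.
- clip_a_center (a point): Loose visitor badge clip: a flat oblong plastic block 46 long (its x) by 30 wide (its y) by 10 thick, with a small raised lever and spring on top (to 15 high), about 30 g, lying flat on the ledge in front of the tray's open side, turned any way. The point is the middle of the block, 5 mm above the ledge.
- clip_b_center (a point): The second badge clip, the same as the first. Loose visitor badge clip: a flat oblong plastic block 46 long (its x) by 30 wide (its y) by 10 thick, with a small raised lever and spring on top (to 15 high), about 30 g, lying flat on the ledge in front of the tray's open side, turned any way. The point is the middle of the block, 5 mm above the ledge.
- clip_a: The whole first clip; origin at the middle of its underside.
- clip_b: The whole second clip; origin at the middle of its underside.
- key_fob: Loose steel key fob to be left alone: a round disc 32 across and 8 thick with a thin split ring on one side, 44 long in all; it lies in front of the tray beside the clips (the three lie in three lanes about 80 mm apart along the tray's front, in any order). Origin: middle of its length, on the ledge.
- paperweight: Loose glass dome, 64 across, 36 high, to one side of the clips. Origin: middle of its underside.
- stapler: Loose chrome stapler 140 x 36 mm, about 55 high, off to the robot's right. Origin: middle of its underside.
- bell: Loose round desk bell 84 across, 57 high, off to the robot's left. Origin: middle of its underside.
There are look-alikes about, which are no part of the job. Leave any yellow look-alike of the clip_a alone.

How it is judged:
By the outcome, as a careful person would: the job done as asked, in the order asked, and still so for the second after the job is handed in, with the robot touching nothing.
It also fails if it takes over 58 s, if anything falls off the work surface, if the arm or the gripper's body presses on something with over 40 N, if the wrist force passes 120 N, or if a joint passes its speed limit or range.

## Working session

There is one attempt and no reset: what is moved stays moved. The work goes in short steps, Python scripts to look and compute and a tool call to move; the robot and the scene stay as the last step left them, time stands still between calls to the robot, and variables do not carry over. Pictures are saved under pics/ and viewed, and the job is handed in when it is done.

Besides the shell and the picture viewer there is one more tool, called after "Emit:" by a JSON object that holds its "name" and its "arguments", one argument or row to a line. step_arm: Moves the arm, as the interface text tells. Its arguments: {"type":"object","properties":{"moves":{"type":"array","items":{"type":"array","items":{"type":"number"}}},"grip_force":{"type":"number"}},"required":["moves"]}

```bash
mkdir -p pics; ls; cat > h.py <<'E'
from station import *
import numpy as np,cv2
from scipy.spatial.transform import Rotation as R
def snap(n,fn=None):
    s=snapshot(n)
    if fn: cv2.imwrite('pics/'+fn,cv2.cvtColor(s['frame'],cv2.COLOR_RGB2BGR))
    return s
def cast(s,u,v,z):
    f=s['frame'].shape[0]/2/np.tan(np.radians(s['vfov'])/2)
    d=R.from_quat(s['orientation']).apply([(u-s['cx'])/f,(v-s['cy'])/f,1.])
    p=np.array(s['xyz']); return p+d*(z-p[2])/d[2]
def pt(s,u,v):
    f=s['frame'].shape[0]/2/np.tan(np.radians(s['vfov'])/2)
    z=s['z_map'][int(round(v)),int(round(u))]
    return np.array(s['xyz'])+R.from_quat(s['orientation']).apply(np.array([(u-s['cx'])/f,(v-s['cy'])/f,1.])*z)
E
python3 - <<'E'
from h import *
a=snap('top','top1.png');b=snap('scene','scene1.png')
for s in(a,b):print(s['xyz'],s['orientation'],s['vfov'],s['cx'],s['cy'])
st=sense();print(st)
E
```

```text
pics
[ 0.42500912 -0.05041126  1.07352298] [ 0.71249405 -0.70071606  0.01055313 -0.03518316] 53.047350407524064 284.3265963151429 212.03476965084076
[1.17200022 0.08802744 0.7938568 ] [ 0.58259766  0.72575897 -0.27999992 -0.23548659] 55.877866971074326 284.327719549884 210.08345895781403
{'t': 0.1, 'q': array([-1.30650207e+00,  5.28377014e-01,  1.43376317e+00, -7.97836131e-06,
        1.18140441e+00, -1.78497738e-01]), 'qd': array([ 0.00060689, -0.00218949, -0.00302948, -0.00040178, -0.00238434,
       -0.00101549]), 'tau': array([-1.64204089e-04, -4.43304706e+01, -1.78587949e+01, -1.89303373e-04,
        3.93427021e-03, -2.83220129e-05]), 'tcp_pos': array([ 0.26765614, -0.56412154,  0.24943259]), 'tool_rot': array([-0.59712741,  0.37850919, -0.37748873,  0.59805678]), 'force': array([-0.06955038, -0.23257461,  0.65278914]), 'ft_torque': array([0.02369556, 0.04149943, 0.01784213]), 'finger_gap': 1.002063840495188}
```

View pics/top1.png

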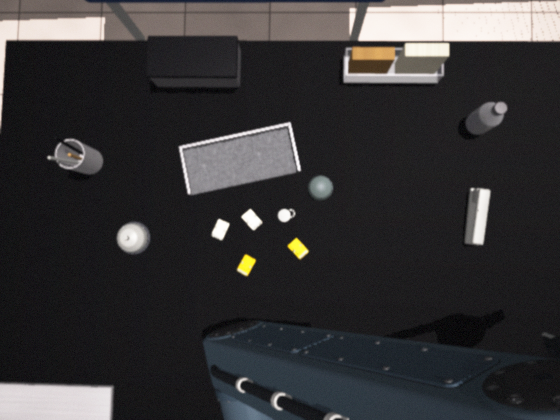

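View pics/scene1.png

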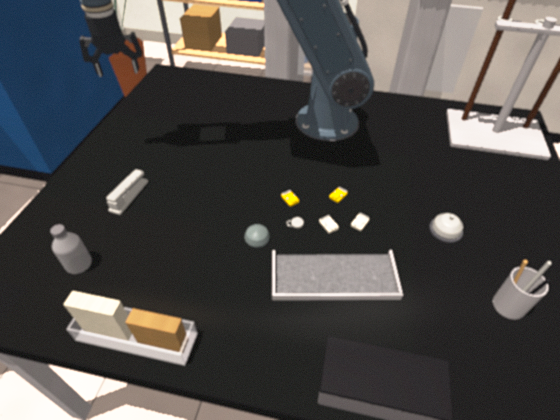

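```bash
python3 - <<'E'
from h import *
st=sense();print(R.from_quat(st['tool_rot']).as_matrix().round(3))
E
```

```text
[[ 0.428 -0.001  0.904]
 [-0.904  0.002  0.428]
 [-0.002 -1.     0.   ]]
```

The top view shows two white clips at about (220,230) and (252,219), and the steel fob with its ring at (287,215). There are also two yellow look-alikes, at (246,265) and (298,248). The white pair fits the description; the yellow ones must be left alone. The tray spans (180,125)–(300,193), the paperweight is at (320,188) and the bell at (133,238). Next I'll confirm this in an enlarged crop and measure.

```bash
python3 - <<'E'
from h import *
s=snap('top');f=s['frame']
c=f[110:285,165:345];cv2.imwrite('pics/crop1.png',cv2.cvtColor(cv2.resize(c,None,fx=4,fy=3.4 if 0 else 3.4,interpolation=cv2.INTER_CUBIC),cv2.COLOR_RGB2BGR))
hsv=cv2.cvtColor(f,cv2.COLOR_RGB2HSV)
g=cv2.inRange(hsv,(0,0,75),(180,255,255))
n,lab,st,ce=cv2.connectedComponentsWithStats(g)
for i in range(1,n):
    x,y,w,h,a=st[i]
    if 30<a<12000 and 100<y<300 and 100<x<500:
        cn=max(cv2.findContours((lab==i).astype(np.uint8),0,1)[0],key=cv2.contourArea)
        r=cv2.minAreaRect(cn);bx=cv2.boxPoints(r)
        z=.01 if a<400 else .02
        W=np.array([cast(s,u,v,z)[:2] for u,v in bx])
        print(ce[i].round(1),a,f[lab==i].mean(0).round(),'ctr',cast(s,*ce[i],z).round(4),'hgt',pt(s,*ce[i]).round(4))
        print('   corners',W.round(3).tolist(),np.linalg.norm(W[1]-W[0]).round(3),np.linalg.norm(W[2]-W[1]).round(3))
E
```

```text
[491.7 113.2] 561 [121. 117. 120.] ctr [ 0.7493 -0.5288  0.02  ] hgt [ 0.722  -0.4885  0.1087]
   corners [[0.761, -0.486], [0.796, -0.552], [0.74, -0.578], [0.705, -0.512]] 0.075 0.062
[239.2 158.1] 6009 [149. 146. 149.] ctr [0.6286 0.1041 0.02  ] hgt [ 0.6332  0.1076 -0.0039]
   corners [[0.66, 0.266], [0.727, -0.025], [0.597, -0.055], [0.53, 0.233]] 0.299 0.133
[320.6 186.8] 436 [124. 134. 134.] ctr [ 0.558  -0.1031  0.02  ] hgt [ 0.5566 -0.1026  0.0311]
   corners [[0.545, -0.065], [0.596, -0.089], [0.571, -0.142], [0.52, -0.117]] 0.057 0.058
[477.3 215.3] 1147 [170. 168. 166.] ctr [ 0.4923 -0.4901  0.02  ] hgt [ 0.4907 -0.4797  0.0449]
   corners [[0.422, -0.457], [0.565, -0.474], [0.56, -0.524], [0.417, -0.507]] 0.143 0.051
[251.3 219.2] 284 [222. 220. 215.] ctr [0.4742 0.0709 0.01  ] hgt [0.4742 0.0708 0.0102]
   corners [[0.482, 0.102], [0.505, 0.075], [0.467, 0.04], [0.443, 0.067]] 0.036 0.052
[285.4 214.5] 205 [195. 193. 191.] ctr [ 0.4875 -0.0155  0.01  ] hgt [ 0.4877 -0.0153  0.006 ]
   corners [[0.504, 0.006], [0.504, -0.04], [0.469, -0.04], [0.468, 0.005]] 0.046 0.035
[219.9 229. ] 281 [219. 217. 212.] ctr [0.4479 0.1502 0.01  ] hgt [0.4478 0.1496 0.0136]
   corners [[0.431, 0.177], [0.478, 0.157], [0.464, 0.124], [0.417, 0.144]] 0.051 0.036
[132.8 237.3] 830 [181. 178. 176.] ctr [0.4229 0.3695 0.02  ] hgt [0.4229 0.3609 0.0416]
   corners [[0.421, 0.427], [0.479, 0.371], [0.423, 0.312], [0.366, 0.367]] 0.08 0.082
[297.6 248.2] 288 [220. 209.  72.] ctr [ 0.403  -0.0479  0.01  ] hgt [ 0.4031 -0.0479  0.0121]
   corners [[0.41, -0.017], [0.434, -0.043], [0.397, -0.078], [0.372, -0.052]] 0.036 0.051
[245.8 264.8] 285 [220. 208.  61.] ctr [0.3589 0.0821 0.01  ] hgt [0.3591 0.0817 0.0135]
   corners [[0.344, 0.11], [0.39, 0.086], [0.373, 0.054], [0.328, 0.078]] 0.052 0.036
```

View pics/crop1.png

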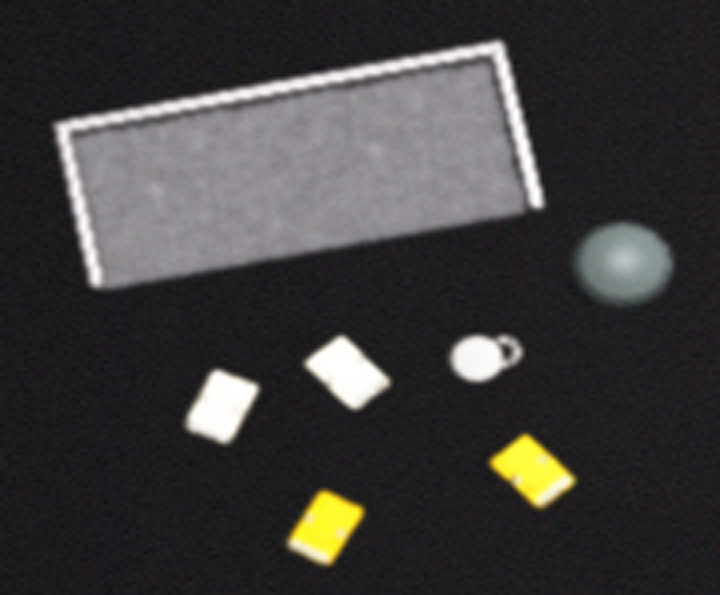

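The crop agrees: the white clips are at (252,219) and (220,229), and the fob shows its ring at (287,215). The heights of 10–14 mm and sizes of about 46x30 plus blur match what was given. 

My plan is to set the closed finger face flush on each clip's short rear side. I'll push each along a gentle arc of about 100 mm radius until it points straight in, then go straight into the tray.

```bash
cat >> h.py <<'E'
TY=np.arctan2(.033+.030,.130+.130)*0+0.229   # tray yaw
T0=np.array([.565,.089])
def to_tray(p):
    d=np.array(p[:2])-T0;c,s=np.cos(TY),np.sin(TY);return np.array([d[0]*c+d[1]*s,-d[0]*s+d[1]*c])
def rows(targets,st=None):
    st=st or sense();r0=R.from_quat(st['tool_rot'])
    for x,y,z,yaw in targets:
        d=r0.inv().apply(np.array([x,y,z])-st['tcp_pos'])*100
        Z=np.array([np.cos(yaw),np.sin(yaw),0]);Y=np.array([0,0,-1.]);X=np.cross(Y,Z)
        rv=(r0.inv()*R.from_matrix(np.c_[X,Y,Z])).as_rotvec()
        print('[%.3f,%.3f,%.3f,%.2f,%.2f,%.2f,1],'%(*rv,*d))
def arc(c,yaw,back,z,r,xe,ds):
    """clip centre car path -> pusher TCP poses. ends when tray x>=xe"""
    p=np.array(c,float);out=[];sg=np.sign(TY-yaw)
    while to_tray(p)[0]<xe:
        out.append((*(p-back*np.array([np.cos(yaw),np.sin(yaw)])),z,yaw))
        dy=TY-yaw; st=sg*min(abs(dy),ds/r)
        yaw+=st/2; p=p+ds*np.array([np.cos(yaw),np.sin(yaw)]); yaw+=st/2
    return out
E
python3 - <<'E'
from h import *
A=(.4742,.0709);B=(.4479,.1502)
for n,u,z in[('fr',(.597,-.055),0),('fl',(.53,.233),0),('A',A,0),('B',B,0)]:print(n,to_tray(u))
# yaw via scene camera cross-check
s=snap('scene');f=s['frame'];hsv=cv2.cvtColor(f,cv2.COLOR_RGB2HSV)
g=cv2.inRange(hsv,(0,0,110),(180,70,255));n,lab,stt,ce=cv2.connectedComponentsWithStats(g)
for i in range(1,n):
    x,y,w,h,a=stt[i]
    if 280<ce[i][0]<380 and 205<ce[i][1]<240 and a>30:
        cn=cv2.findContours((lab==i).astype(np.uint8),0,1)[0][0].reshape(-1,2)
        W=np.array([cast(s,u,v,.01)[:2] for u,v in cn],np.float32)*1000
        r=cv2.minAreaRect(W);print(ce[i].round(),a,np.round(r[0]),np.round(r[1]),round(r[2],1))
yA=.743
u=np.array([np.cos(yA),np.sin(yA)])
p=np.array(A)-.056*u
print(p);rows([(p[0],p[1],.12,yA)])
E
```

```text
fr [-0.00152393 -0.14750484]
fl [-0.00139775  0.14818585]
A [-0.09253833  0.00298446]
B [-0.10015034  0.08618444]
[360. 221.] 224 [451. 150.] [37. 58.] 67.0
[328. 223.] 230 [477.  69.] [55. 39.] 42.0
[295. 222.] 151 [495. -16.] [37. 45.] 46.3
[0.43295923 0.03301598]
[-0.000,-0.300,-0.001,-46.88,13.04,40.52,1],
```

Emit:
{"name": "step_arm", "arguments": {
  "moves": [
    [0,-0.1,0,-23.4,2,20.2,1],
    [0,-0.1,0,-23.4,2,20.2,1],
    [0,-0.2,0,-23.4,2,20.2,1],
    [0,-0.2,0,-23.4,2,20.2,1],
    [0,-0.3,0,-46.9,13,40.5,1],
    [0,-0.3,0,-46.9,13,40.5,1],
    [0,-0.3,0,-46.9,13,40.5,1],
    [0,-0.3,0,-46.9,13,40.5,1],
    [0,-0.3,0,-46.9,13,40.5,1],
    [0,-0.3,0,-46.9,13,40.5,1],
    [0,-0.3,0,-46.9,13,40.5,1],
    [0,-0.3,0,-46.9,13,40.5,1]
  ],
  "grip_force": 40
}}

```text
t: 1.7
tcp_pos: [0.4327, 0.0336, 0.1202]
tool_rot: [-0.647, 0.284, -0.283, 0.648]
force: [0.4, -0.6, -0.6]
finger_gap: -0.0
```

```bash
python3 - <<'E'
from h import *
yA=.743;p=(.433,.033)
st=sense();print(st['t'],st['tcp_pos'],st['finger_gap'],st['force'])
rows([(*p,.06,yA),(*p,.023,yA)])
snap('scene','s2.png')
E
```

```text
1.7 [0.43268614 0.0336389  0.12024257] -0.00013846173662330542 [ 0.35025605 -0.58475265 -0.6151152 ]
[-0.000,0.002,-0.001,0.08,6.02,-0.02,1],
[-0.000,0.002,-0.001,0.08,9.72,-0.02,1],
```

View pics/s2.png

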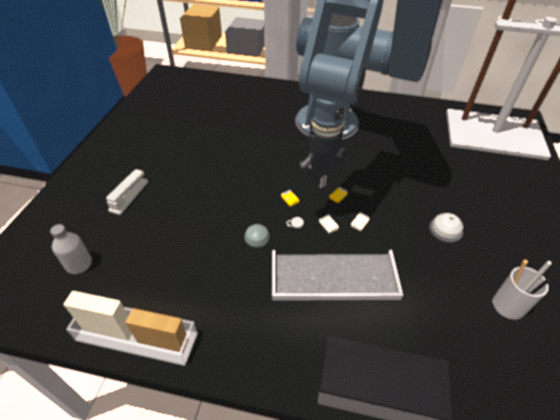

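The closed fingers hang at about (323,185), behind clip A at (328,223), and nothing has been disturbed. I'll descend now, staying about 20 mm short of contact.

Emit:
{"name": "step_arm", "arguments": {
  "moves": [
    [0,0,0,0.1,5,0,1],
    [0,0,0,0.1,7.5,0,1],
    [0,0,0,0.1,9,0,1],
    [0,0,0,0.1,9.7,0,1],
    [0,0,0,0.1,9.7,0,1]
  ]
}}

```text
t: 2.38
tcp_pos: [0.4337, 0.0309, 0.0237]
tool_rot: [-0.647, 0.285, -0.285, 0.647]
force: [0.3, 0.2, -0.4]
finger_gap: 0.002
```

```bash
python3 - <<'E'
from h import *
A=(.4742,.0709)
st=sense();print(st['t'],st['tcp_pos'],st['finger_gap'],st['force'])
P=arc(A,.743,.034,.023,.1,.065,.007)
print(len(P),P[0],P[-1]);rows(P)
s=snap('scene');f=s['frame'][150:270,260:400];cv2.imwrite('pics/s3.png',cv2.cvtColor(cv2.resize(f,None,fx=5,fy=5,interpolation=2),cv2.COLOR_RGB2BGR))
E
```

```text
2.375 [0.43368784 0.03091621 0.02371462] 0.002062963938581342 [ 0.28039833  0.15712037 -0.42345758]
23 (np.float64(0.44916095925261884), np.float64(0.0478989904906114), 0.023, 0.743) (np.float64(0.5859546799100132), np.float64(0.11027603577905414), 0.023, np.float64(0.22899999999999998))
[-0.001,-0.002,-0.001,-0.21,0.07,2.29,1],
[-0.001,0.068,-0.001,-0.42,0.07,3.00,1],
[-0.001,0.138,-0.001,-0.59,0.07,3.72,1],
[-0.001,0.208,-0.001,-0.70,0.07,4.45,1],
[-0.001,0.278,-0.001,-0.76,0.08,5.18,1],
[-0.001,0.348,-0.001,-0.77,0.08,5.92,1],
[-0.001,0.418,-0.001,-0.73,0.08,6.66,1],
[-0.000,0.488,-0.001,-0.64,0.08,7.39,1],
[-0.000,0.512,-0.001,-0.38,0.08,8.05,1],
[-0.000,0.512,-0.001,-0.03,0.08,8.66,1],
[-0.000,0.512,-0.001,0.31,0.08,9.27,1],
[-0.000,0.512,-0.001,0.65,0.08,9.88,1],
[-0.000,0.512,-0.001,1.00,0.08,10.49,1],
[-0.000,0.512,-0.001,1.34,0.08,11.10,1],
[-0.000,0.512,-0.001,1.68,0.08,11.71,1],
[-0.000,0.512,-0.001,2.02,0.08,12.32,1],
[-0.000,0.512,-0.001,2.37,0.08,12.93,1],
[-0.000,0.512,-0.001,2.71,0.08,13.54,1],
[-0.000,0.512,-0.001,3.05,0.08,14.15,1],
[-0.000,0.512,-0.001,3.40,0.08,14.76,1],
[-0.000,0.512,-0.001,3.74,0.08,15.37,1],
[-0.000,0.512,-0.001,4.08,0.08,15.98,1],
[-0.000,0.512,-0.001,4.43,0.08,16.59,1],
```

View pics/s3.png

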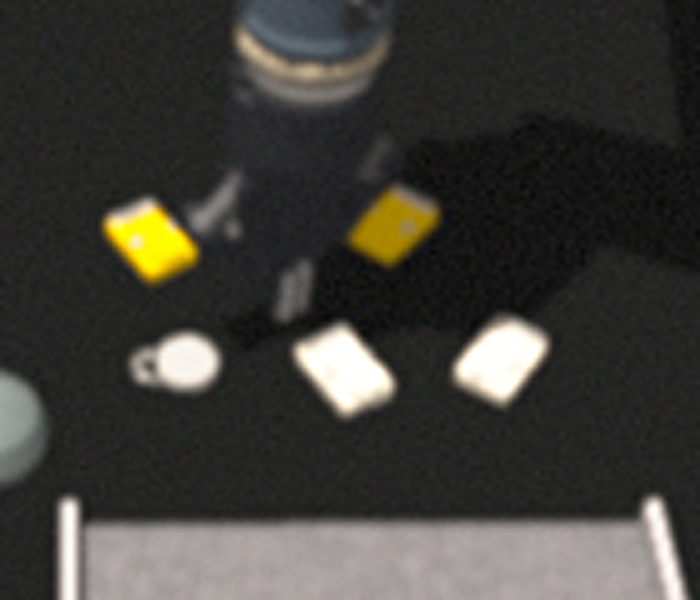

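The fingertip is behind clip A's near short face, with the fob and the yellow clips clear. Next I'll touch the face and push along the arc.

Emit:
{"name": "step_arm", "arguments": {
  "moves": [
    [0,0,0,-0.2,0.1,1.0,1],
    [0,0,0,-0.2,0.1,1.7,1],
    [0,0,0,-0.2,0.1,2.3,1],
    [0,0.07,0,-0.4,0.1,3.0,1],
    [0,0.14,0,-0.6,0.1,3.7,1],
    [0,0.21,0,-0.7,0.1,4.45,1],
    [0,0.28,0,-0.76,0.1,5.2,1],
    [0,0.35,0,-0.77,0.1,5.9,1],
    [0,0.42,0,-0.73,0.1,6.65,1],
    [0,0.49,0,-0.64,0.1,7.4,1],
    [0,0.51,0,-0.4,0.1,8.05,1]
  ]
}}

```text
t: 3.8
tcp_pos: [0.4906, 0.0891, 0.0232]
tool_rot: [-0.554, 0.439, -0.439, 0.555]
force: [-0.5, -0.4, -0.0]
finger_gap: 0.0
```

```bash
cat >> h.py <<'E'
def clips(s,zz=.01,fn=None,box=None):
    f=s['frame'];hsv=cv2.cvtColor(f,cv2.COLOR_RGB2HSV)
    g=cv2.inRange(hsv,(0,0,178),(180,60,255));n,lab,stt,ce=cv2.connectedComponentsWithStats(g)
    for i in range(1,n):
        if not 40<stt[i][4]<450: continue
        cn=cv2.findContours((lab==i).astype(np.uint8),0,1)[0][0].reshape(-1,2)
        W=np.array([cast(s,u,v,zz)[:2] for u,v in cn],np.float32)*1000
        r=cv2.minAreaRect(W)
        if np.linalg.norm(np.array(r[0])-[500,80])<180: print(ce[i].round(),stt[i][4],np.round(r[0]),np.round(r[1]),round(r[2],1),'tray',to_tray(np.array(r[0])/1000).round(3))
E
python3 - <<'E'
from h import *
st=sense();print(st['t'],st['tcp_pos'],st['force'])
s=snap('scene');clips(s)
f=s['frame'][150:300,240:410];cv2.imwrite('pics/s4.png',cv2.cvtColor(cv2.resize(f,None,fx=4,fy=4,interpolation=2),cv2.COLOR_RGB2BGR))
E
```

```text
3.8 [0.49062756 0.0891252  0.02316975] [-0.52919285 -0.42961685 -0.02569466]
[297. 222.] 96 [490. -13.] [32. 29.] 12.9 tray [-0.097 -0.083]
[336. 240.] 202 [527.  96.] [49. 34.] 13.3 tray [-0.036  0.016]
```

View pics/s4.png

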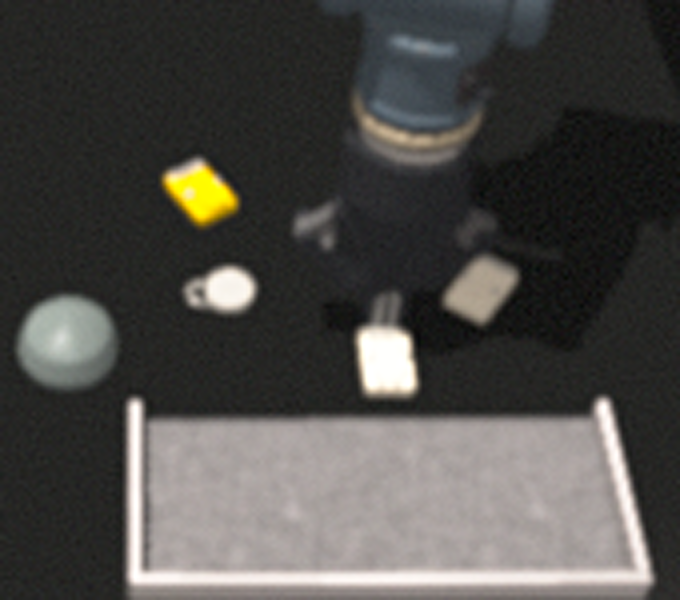

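Clip A at crop (387,362) is now flush and points straight in, at tray (-36, +16) mm. The fob and clip B haven't moved. I'll push it 100 mm straight in.

Emit:
{"name": "step_arm", "arguments": {
  "moves": [
    [0,0,0,0,0,0.8,1],
    [0,0,0,0,0,1.7,1],
    [0,0,0,0,0,2.6,1],
    [0,0,0,0,0,3.5,1],
    [0,0,0,0,0,4.4,1],
    [0,0,0,0,0,5.3,1],
    [0,0,0,0,0,6.2,1],
    [0,0,0,0,0,7.1,1],
    [0,0,0,0,0,8.0,1],
    [0,0,0,0,0,8.9,1],
    [0,0,0,0,0,9.5,1],
    [0,0,0,0,0,10.0,1]
  ]
}}

```text
t: 5.35
tcp_pos: [0.5896, 0.1122, 0.0235]
tool_rot: [-0.554, 0.438, -0.439, 0.555]
force: [-0.2, -0.2, 0.2]
finger_gap: 0.002
```

Emit:
{"name": "step_arm", "arguments": {
  "moves": [
    [0,0,0,0,0,-0.5,1],
    [0,0,0,0,0,-2,1],
    [0,0,0,0,-4,-3,1],
    [0,0,0,0,-9,-3,1],
    [0,0,0,0,-9,-3,1]
  ]
}}

```text
t: 5.98
tcp_pos: [0.5621, 0.1052, 0.1171]
tool_rot: [-0.552, 0.436, -0.441, 0.557]
force: [0.8, 0.1, 0.8]
finger_gap: -0.001
```

```bash
python3 - <<'E'
from h import *
st=sense();print(st['t'],st['tcp_pos'],st['force'])
s=snap('scene','s5.png');clips(s)
B=(.449,.150);yB=-.40
p=np.array(B)-.056*np.array([np.cos(yB),np.sin(yB)])
print(p);rows([(*p,.12,yB)])
E
```

```text
5.975 [0.56214024 0.10523166 0.11710971] [0.81585366 0.10952713 0.81372113]
[297. 222.] 96 [490. -13.] [32. 29.] 12.9 tray [-0.097 -0.083]
[341. 273.] 313 [622. 118.] [62. 37.] 13.9 tray [0.062 0.015]
[0.39742058 0.17180743]
[-0.006,0.632,-0.001,-10.24,-0.57,-14.36,1],
```

View pics/s5.png

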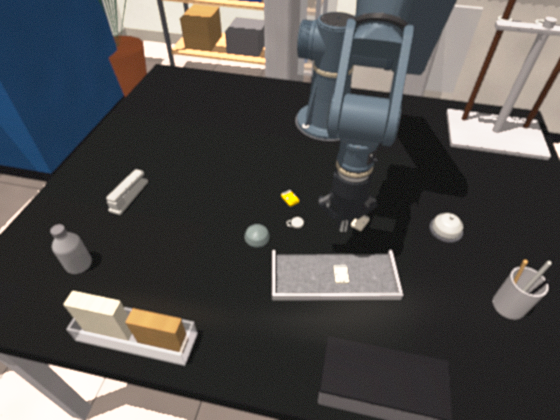

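Clip A at (341,273) lies in the tray at tray x ≈ 62 mm. Next I'll move behind clip B.

Emit:
{"name": "step_arm", "arguments": {
  "moves": [
    [0,0.15,0,-5,-0.6,-7,1],
    [0,0.3,0,-10.2,-0.6,-14.4,1],
    [0,0.45,0,-10.2,-0.6,-14.4,1],
    [0,0.63,0,-10.2,-0.6,-14.4,1],
    [0,0.63,0,-10.2,-0.6,-14.4,1],
    [0,0.63,0,-10.2,-0.6,-14.4,1],
    [0,0.63,0,-10.2,-0.6,-14.4,1]
  ]
}}

```text
t: 6.9
tcp_pos: [0.3977, 0.1711, 0.12]
tool_rot: [0.39, -0.588, 0.59, -0.393]
force: [-0.3, 0.1, 0.3]
finger_gap: 0.001
```

```bash
python3 - <<'E'
from h import *
st=sense();print(st['t'],st['tcp_pos'],st['force'])
s=snap('scene');clips(s)
f=s['frame'][140:300,260:440];cv2.imwrite('pics/s6.png',cv2.cvtColor(cv2.resize(f,None,fx=3.5,fy=3.5,interpolation=2),cv2.COLOR_RGB2BGR))
B=(.449,.150);yB=-.40
p=np.array(B)-.056*np.array([np.cos(yB),np.sin(yB)])
rows([(*p,.06,yB),(*p,.023,yB)])
E
```

```text
6.9 [0.39769154 0.17107259 0.11997538] [-0.29516414  0.05469271  0.28891194]
[360. 221.] 187 [451. 149.] [33. 53.] 66.7 tray [-0.097  0.085]
[297. 222.] 96 [490. -13.] [32. 29.] 12.9 tray [-0.097 -0.083]
[341. 273.] 310 [623. 119.] [60. 37.] 10.6 tray [0.064 0.016]
[-0.005,0.002,-0.003,-0.04,6.00,-0.08,1],
[-0.005,0.002,-0.003,-0.03,9.70,-0.10,1],
```

View pics/s6.png

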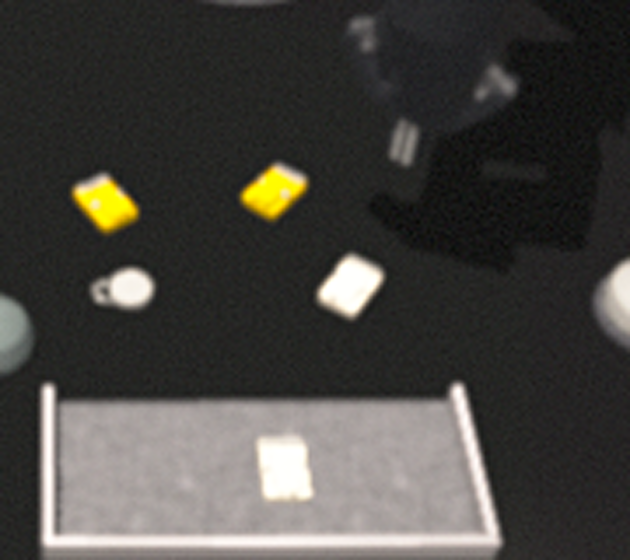

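Clip A is in the tray at crop (285,467), and clip B is where it was at crop (350,287). The fingers are behind B, so I'll descend.

Emit:
{"name": "step_arm", "arguments": {
  "moves": [
    [0,0,0,0,5,-0.1,1],
    [0,0,0,0,7.5,-0.1,1],
    [0,0,0,0,9,-0.1,1],
    [0,0,0,0,9.7,-0.1,1],
    [0,0,0,0,9.7,-0.1,1]
  ]
}}

```text
t: 7.58
tcp_pos: [0.3974, 0.1714, 0.0228]
tool_rot: [0.39, -0.588, 0.59, -0.393]
force: [-0.1, 0.3, 0.1]
finger_gap: 0.001
```

```bash
python3 - <<'E'
from h import *
st=sense();print(st['t'],st['tcp_pos'],st['force'])
P=arc((.449,.150),-.40,.034,.023,.1,-.02,.007)
print(len(P));rows(P)
s=snap('scene');clips(s)
E
```

```text
7.575 [0.39740612 0.17141489 0.02278271] [-0.08909382  0.2501744   0.06910071]
12
[-0.005,0.002,-0.003,-0.03,-0.01,2.19,1],
[-0.005,-0.068,-0.003,0.18,-0.01,2.89,1],
[-0.005,-0.138,-0.002,0.35,-0.00,3.61,1],
[-0.005,-0.208,-0.002,0.46,-0.00,4.34,1],
[-0.005,-0.278,-0.002,0.53,0.00,5.08,1],
[-0.005,-0.348,-0.002,0.54,0.01,5.82,1],
[-0.005,-0.418,-0.002,0.50,0.01,6.56,1],
[-0.006,-0.488,-0.001,0.40,0.01,7.29,1],
[-0.006,-0.558,-0.001,0.26,0.02,8.02,1],
[-0.006,-0.627,-0.001,0.06,0.02,8.73,1],
[-0.006,-0.627,-0.001,-0.35,0.03,9.30,1],
[-0.006,-0.627,-0.001,-0.76,0.03,9.86,1],
[360. 221.] 187 [451. 149.] [33. 53.] 66.7 tray [-0.097  0.085]
[297. 222.] 96 [490. -13.] [32. 29.] 12.9 tray [-0.097 -0.083]
[341. 273.] 306 [623. 118.] [59. 36.] 12.7 tray [0.064 0.015]
```

Emit:
{"name": "step_arm", "arguments": {
  "moves": [
    [0,0,0,0,0,0.8,1],
    [0,0,0,0,0,1.5,1],
    [0,0,0,0,0,2.2,1],
    [0,-0.07,0,0.18,0,2.9,1],
    [0,-0.14,0,0.35,0,3.6,1],
    [0,-0.21,0,0.46,0,4.35,1],
    [0,-0.28,0,0.53,0,5.1,1],
    [0,-0.35,0,0.54,0,5.8,1],
    [0,-0.42,0,0.5,0,6.55,1],
    [0,-0.49,0,0.4,0,7.3,1],
    [0,-0.56,0,0.26,0,8.0,1],
    [0,-0.63,0,0.06,0,8.7,1]
  ]
}}

```text
t: 9.12
tcp_pos: [0.4781, 0.1369, 0.0238]
tool_rot: [-0.553, 0.436, -0.44, 0.557]
force: [0.1, 0.8, -0.6]
finger_gap: 0.001
```

```bash
python3 - <<'E'
from h import *
st=sense();print(st['t'],st['tcp_pos'],st['force'],to_tray(st['tcp_pos']),R.from_quat(st['tool_rot']).as_matrix()[:,2])
s=snap('scene');clips(s)
f=s['frame'][140:300,260:440];cv2.imwrite('pics/s7.png',cv2.cvtColor(cv2.resize(f,None,fx=3.5,fy=3.5,interpolation=2),cv2.COLOR_RGB2BGR))
E
```

```text
9.125 [0.47806485 0.13690034 0.02383391] [ 0.1482965   0.79422193 -0.5812074 ] [-0.07379206  0.06638445] [0.97262469 0.2322895  0.00654189]
[297. 222.] 96 [490. -13.] [32. 29.] 12.9 tray [-0.097 -0.083]
[355. 239.] 205 [514. 144.] [52. 34.] 13.5 tray [-0.037  0.065]
[341. 273.] 306 [624. 118.] [59. 37.] 14.2 tray [0.064 0.015]
```

View pics/s7.png

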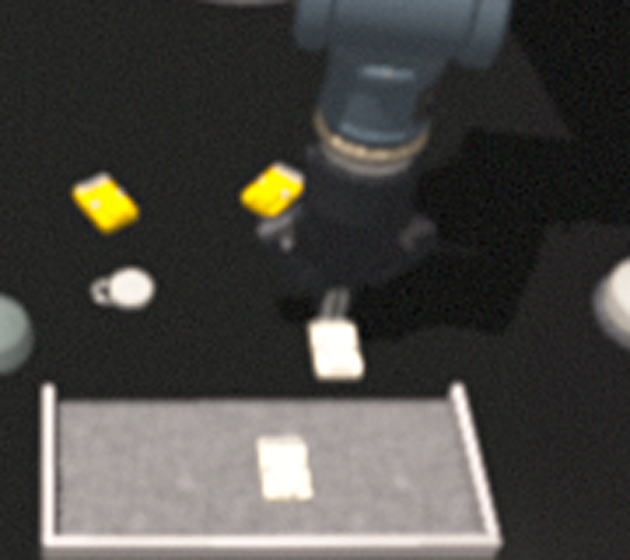

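Clip B at crop (336,349) is flush and pointing in, at tray (-37, +65) mm and about 20 mm clear of clip A's side. I'll push it 100 mm straight.

Emit:
{"name": "step_arm", "arguments": {
  "moves": [
    [0,0,0,0,0,0.8,1],
    [0,0,0,0,0,1.7,1],
    [0,0,0,0,0,2.6,1],
    [0,0,0,0,0,3.5,1],
    [0,0,0,0,0,4.4,1],
    [0,0,0,0,0,5.3,1],
    [0,0,0,0,0,6.2,1],
    [0,0,0,0,0,7.1,1],
    [0,0,0,0,0,8.0,1],
    [0,0,0,0,0,8.9,1],
    [0,0,0,0,0,9.5,1],
    [0,0,0,0,0,10.0,1]
  ]
}}

```text
t: 10.68
tcp_pos: [0.5771, 0.1603, 0.0248]
tool_rot: [-0.553, 0.435, -0.44, 0.557]
force: [-0.5, 0.1, 1.0]
finger_gap: 0.0
```

Emit:
{"name": "step_arm", "arguments": {
  "moves": [
    [0,0,0,0,0,-0.5,1],
    [0,0,0,0,0,-2,1],
    [0,0,0,0,-4,-3,1],
    [0,0,0,0,-9,-4,1],
    [0,0,0,0,-15,-10,1],
    [0,0,0,0,-18,-16,1],
    [0,0,0,0,-18,-16,1],
    [0,0,0,0,-18,-16,1],
    [0,0,0,0,-18,-16,1]
  ]
}}

```text
t: 11.8
tcp_pos: [0.4211, 0.1228, 0.2033]
tool_rot: [-0.553, 0.435, -0.44, 0.558]
force: [1.0, -0.2, -0.5]
finger_gap: -0.003
```

```bash
python3 - <<'E'
from h import *
st=sense();print(st['t'],st['tcp_pos'],st['force'],st['qd'].round(3))
s=snap('scene','s8.png');clips(s);s=snap('top','t8.png');clips(s)
E
```

```text
11.8 [0.42105719 0.12281288 0.20326172] [ 0.95575014 -0.22873501 -0.51033485] [-0.001  0.02  -0.014 -0.002  0.005 -0.   ]
[297. 222.] 96 [490. -13.] [32. 29.] 12.9 tray [-0.097 -0.083]
[341. 273.] 313 [622. 119.] [63. 37.] 11.2 tray [0.062 0.016]
[361. 273.] 298 [613. 167.] [54. 36.] 13.3 tray [0.064 0.065]
[234. 160.] 242 [624. 120.] [50. 34.] 12.6 tray [0.065 0.017]
[215. 165.] 244 [612. 168.] [49. 34.] 12.9 tray [0.064 0.066]
[284. 215.] 126 [486. -13.] [30. 33.] 0.9 tray [-0.1   -0.082]
```

View pics/s8.png

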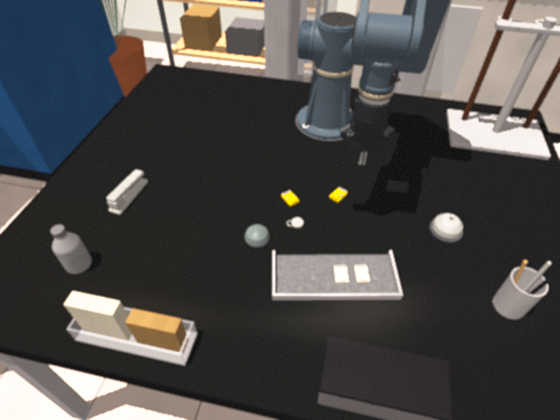

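View pics/t8.png

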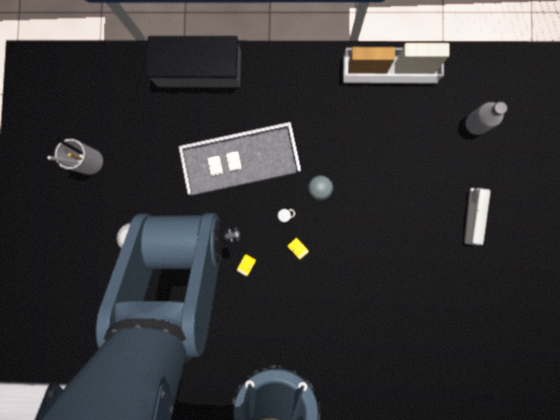

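Both clips lie in the tray, at scene (341,273) and (361,273) and top (234,160) and (215,165). The fob, paperweight, stapler, bell and yellow clips are where they started, and the hand is 200 mm up. I'm handing it in.

```bash
python3 - <<'E'
from station import *
print(sign_off())
E
```

```text
the job is handed in; nothing more can be done
None
```

Both white badge clips are inside the tray, and I handed the job in at about 12 s of the 58 s allowed. I slid each one in with closed fingers, pushing on its short rear side along a gentle arc and then straight in.

- **Clips:** both cameras put the clip centres at about (63, 16) mm and (64, 65) mm in the tray frame. Each lies roughly 40 mm inside the front edge, with about 20 mm between them.
- **Things to leave alone:** the last pictures show the key fob, paperweight, stapler, bell and yellow look-alikes where they started. In the last top view the arm hides part of the bell, but the scene view shows it unmoved.
- **Hand and forces:** the hand finished about 200 mm up, touching nothing. The force readings stayed around 1 N throughout.
- **Disagreement:** the scene camera measured clip A as up to 63 mm long on the grey mat, though it is really 46 mm. I put this down to blur against the mat, because the top view gave 50 x 34 mm and the centres agreed within 3 mm.

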